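# Change over the ring holder on the drill press

## Task

The ring under the drill is done. Keep clear of the drill: swing the press's two-station table round by its black handle, half a turn to where it clicks at its far stop, so that the next ring comes under the drill. Then push in the release collar of the finished ring's holder to free it, lift the holder out and hang it upright in the free part of the slotted rack by its shoulder, leaving the other holders locked or hanging where they are and the bench things undisturbed.

Things in the scene. Friction and masses are not known exactly. Their poses are not given: they have to be found in the camera images.
- dial (a joint): turning angle (rad) of the press's round two-station table, 230 mm across, its top 40 mm above the bench. 0: start, station A under the drill; it grows clockwise seen from above to a stop at 3.14 (half a turn), where station A is farthest from the drill's column. A spring ball holds it at each end: the last 0.06 rad before the stop snaps home by itself; leaving the start and entering the end takes about 5 N at the handle, 1 to 2 N between
- table_axis (a point): point on the table's turning axis (vertical), at the height of the table's top; its x axis points towards the drill's column, which stands 205 mm away (38 mm thick, 410 mm tall). The drill's head, chuck and bit hang over the station 90 mm out along this x axis: bit tip 126 mm above the bench, head 60 mm wide from 220 to 305 mm above the bench, reaching to 75 mm from the turning axis
- handle (a point): upright round black handle on the table's edge, 16 mm thick, free to revolve on its stud, 100 mm from the turning axis; this point lies on its axis, 70 mm above the bench, 30 mm above the table's top and 18 mm below the handle's tip. It starts a quarter turn clockwise (seen from above) from the line to the column and travels half a circle, clockwise, round the axis, on the side away from the drill's column
- socket_a (a point): station A, 90 mm from the turning axis, the one under the drill at the start: this point is the centre of its socket's mouth, 73 mm above the bench; z up. Its release collar is the knurled steel sleeve round the mouth: 44 mm across, with a 28 mm hole, its top face 1 mm below this point
- socket_b (a point): the same point of the other station, B, opposite A on the table
- collar_a (a joint): how far station A's release collar is pushed in (down), m: 0 out, 0.006 fully in. A spring returns it; it takes 4 to 8 N. Past about 0.0045 the lock is open and a damped spring raises the holder by 10 mm in about 0.2 s; it then stands loose in the socket, upright, and stays unlocked when the collar is let go. Otherwise the holder cannot be pulled out
- collar_b (a joint): the same for station B's release collar
- holder_a_mid (a point): ring holder locked in station A: dark round clamp body 24 mm in diameter and 26 mm tall, with a gold ring standing 12 mm above it (38 mm in all above its shoulder). This point is the centre of the body, 13 mm above its flat underside, the shoulder; z along the holder, up. Below the shoulder is a steel shank 14 mm in diameter, 30.5 mm long. Locked, its shoulder stands 0.5 mm above the socket's mouth. About 120 g
- holder_b_mid (a point): the same kind of holder, with the next ring, locked in station B
- slot (a point): the holder rack: two level aluminium rails on a wooden base, with an 18 mm wide slot between them, open below. This point is the centre of the slot at the rails' top, 50 mm above the bench; x along the slot, which runs from -80 to +80 mm; the rails are 14 mm wide. Holders hang in it by their shoulder
- spare_mid (a point): a like holder (point as for holder_a_mid) already hanging in the rack, 45 to 60 mm from the slot's middle on its -x side
- drill: the press's head with chuck and bit, fixed; origin under the turning axis, on the bench
- bench_block: square steel block, 65 x 65 x 20 mm, lying on the bench; origin at the centre of its underside
- tin: small round open metal dish, 72 mm across, 24 mm tall; origin at the centre of its underside
- hammer: hammer with wooden handle, 220 mm long, lying on the bench; origin at its middle, on the bench

How it is judged (in metres and radians):
On the way, in this order (a step that is already met when the one before it is completed fails the run):
1. the table is swung half a turn to its far stop (value of joint dial above 3.09 rad), for 0.2 s.
2. with the table there, station A's release collar is pushed in, its holder still in the socket (value of joint dial above 3.05 rad and value of joint collar_a above 0.004 m and z of holder_a_mid in the frame of socket_a below 0.03 m and horizontal distance between holder_a_mid and socket_a below 0.006 m), for 0.05 s.
3. the holder is lifted out of the socket (z of holder_a_mid in the frame of socket_a above 0.05 m), for 0.05 s.
At the end, for the whole second after the job is handed in: Holder A hangs at rest in the rack slot by its shoulder (within 3.5 mm of full depth, 6 mm of the centre line, 0.2 rad of upright); table at its far stop (over 3.09 rad); both collars out (under 1.5 mm); holder B locked in station B; spare still hanging upright; nothing held (z of holder_a_mid in the frame of slot between 0.01 and 0.0165 m and y of holder_a_mid in the frame of slot between -0.006 and 0.006 m and x of holder_a_mid in the frame of slot between -0.075 and 0.075 m and angle between each of holder_a_mid, spare_mid's own z axis and vertical below 0.2 rad and linear speed of holder_a below 0.02 m/s and value of joint dial above 3.09 rad and value of joint each of collar_a, collar_b below 0.0015 m and z of holder_b_mid in the frame of socket_b below 0.0155 m and horizontal distance between holder_b_mid and socket_b below 0.004 m); the robot touches nothing.
It fails at once if the drill is struck (over 4 N) (contact force between anything else and drill above 4 N).
It fails at once if holder B comes unlocked (z of holder_b_mid in the frame of socket_b above 0.018 m).
It fails at once if the spare holder is moved more than 15 mm (distance of spare_mid from where it was at the start of the episode above 0.015 m).
It fails at once if a bench thing is moved more than 20 mm (distance of any of bench_block, tin, hammer from where it was at the start of the episode above 0.02 m).
It also fails if it takes over 58 s, if anything falls off the work surface, if the arm or the gripper's body presses on something with over 40 N, if the wrist force passes 120 N, or if a joint passes its speed limit or range.

## Robot

A 6-joint arm with a two-finger parallel gripper is mounted at the origin on the work surface. World frame = base frame: x ahead of the robot, y to its left, z up, the work surface at z = 0. Lengths are in mm, angles in rad, forces in N, time in s.
With the tool pointing down it reaches from about 400 to 925 mm from the base axis. Payload 12.5 kg.
Tool frame: the origin (TCP) lies at the very end of the fingers, on their centre line; the grasp point (between the pads) lies 19 mm behind it; z points along the fingers, y is the line along which they close (so a half turn about z gives the same grasp; the last joint's range is limited). The gripper opens to 95 mm and grips with 3 to 60 N. Pads are 20 mm wide; open, the fingers measure 119 mm over their backs; the gripper's body (75 mm by 180 mm) begins 59 mm behind the grasp point.
Start: joints at [-1.264, 0.491, 1.559, -0, 1.092, -0.106], TCP at [250.759, -572.509, 214.661] pointing down, gripper open.
Joint ranges: [-3.1, 3.1], [-0.84, 2.19], [0.05, 2.79], [-1.13, 4.28], [0.06, 2.93], [-2.69, 2.69]. Speed limits (rad/s): [2.22, 2.22, 2.79, 3.14, 3.14, 3.14].

## Interface

Orientations are given as [roll, pitch, yaw] about the fixed x, y, z axes, in that order (R = Rz(yaw) Ry(pitch) Rx(roll)).
In Python, from cell import state, imaging, env, spot_in, mark_of gives the robot as it stands. The module is installed in compiled form; this text tells all that it offers.
- The arm moves only by the tool step_arm, never from a script. Its argument "increments" is a list of rows, each an object with "slide": the shift along the tool's x, y, z in m, a list of three; "roll": the turn about the tool's z in rad. A call has 1 to 5 rows; each row is the pose to reach, as a shift and turn from the pose commanded when the call began, along the tool's axes at that moment; what a row does not reach only later rows make up. A row lasts 1/8 s, in which the tool goes at most 62.5 mm and 10.7 degrees, less where a joint would pass 70% of its speed; a pose out of reach is approached as far as the arm can. A call with a gripper value outside its range is refused whole. "fingers" is the opening, from 0 (shut) to 1 (fully open), set as the call begins (left out, the last holds). The fingers move at their own pace and stop on an object; the grip force is fixed at half the most. Time passes only in rows, so rows that repeat a pose let the fingers close. It gives the time, the measured TCP pose, the force, the opening and the grip force at its end, in the units of the state.
- state(): the state, without advancing time (a new reading comes with each control period).
- imaging.read_camera(name): name is "scene" or "side" or "wrist"; returns a dict with "color" (384x512x3 uint8, red, green, blue), "z_map" (384x512 float32, mm along the optical axis (not along the pixel's ray), 0 where there is no reading), "intrinsics" (3x3 intrinsics, pixels), "camera_from_world" (4x4, takes a point from world to camera coordinates). Camera axes: x right, y up, looking along -z (the intrinsics and any distortion apply to the point x, -y, -z); pixel columns grow to the right and rows downward; lengths in mm; the calibration is good to about 2 mm. A picture is of the moment at which its call begins.
- env.job_done(): hands the job in; it is judged then, once.
Trained networks look in the newest picture that a camera, given by its name, has taken for a name from the list of things; names that differ only in an ending like _2 or _b are one class to them, and where a whole thing is asked for, a point or a joint stands for the part that bears it (a point fixed in the world has none). Each returns a list of dicts, best first, with "confidence" (0 to 1); they miss things now and then, are a little off and sometimes report something else, mostly with a low value. They report only what shows in the picture. A call takes as long as a camera call.
- spot_in(camera, target): "bbox" ([left, top, right, bottom] in pixels, round what is visible of it).
- mark_of(camera, target): "uv" ([column, row] in pixels: a listed point, or the origin of a listed thing).
The state is a dict: "t": time; "joints": joint angles; "qvel": joint speeds; "tau": joint torques, N m; "eef_pos": TCP position; "tcp_rot": TCP orientation; "ft_force": force on the tool from outside, world axes, zero at the start; "moment": the same for the moment, N m; "opening": opening from 0.0 (shut) to 1.0 (fully open); "grip_force": force on a finger pad.
Only numpy, scipy, OpenCV 4.12 (cv2) and the standard library are available. Lean on these libraries where they do the work, as an engineer would, in place of code of your own. Each camera call takes 0.05 s, during which the arm holds its last target. There are 200 camera calls.

## Working session

There is one attempt and no reset: what is moved stays moved. The work goes in short steps, Python scripts to look and compute and a tool call to move; the robot and the scene stay as the last step left them, time stands still between calls to the robot, and variables do not carry over. Pictures are saved under pics/ and viewed, at most 10 in all, crops included, and the job is handed in when it is done.

Besides the shell and the picture viewer there is one more tool, called as name([rows], argument=value, ...), one row to a line, values as JSON. step_arm: Moves the arm, as the interface text tells. Its arguments: {"type":"object","properties":{"increments":{"type":"array"},"fingers":{"type":"number"}},"required":["increments"]}

```bash
mkdir -p pics; cat > h.py <<'E'
import numpy as np, cv2
from cell import state, imaging, env, spot_in, mark_of
def ray(im,uv):
    K=np.array(im["intrinsics"]);T=np.array(im["camera_from_world"])
    d=np.linalg.inv(K)@[uv[0],uv[1],1]; d=np.array([d[0],-d[1],-d[2]])
    R=T[:3,:3]; return -R.T@T[:3,3], R.T@d
def atz(im,uv,z):
    c,d=ray(im,uv); return c+d*(z-c[2])/d[2]
def proj(im,p):
    q=np.array(im["camera_from_world"])@[*p,1]; k=np.array(im["intrinsics"])@[q[0],-q[1],-q[2]]; return k[:2]/k[2]
def save(im,n): cv2.imwrite("pics/"+n,im["color"][...,::-1])
Z=dict(table_axis=40,handle=70,socket_a=73,holder_a_mid=86.5,slot=50,spare_mid=63,bench_block=0,tin=0,hammer=0)
E
python3 - <<'E'
from h import *
np.set_printoptions(precision=1,suppress=True)
ims={}
for c in("scene","side"):
    ims[c]=im=imaging.read_camera(c)
    for n,z in Z.items():
        for r in mark_of(c,n)[:3]: print(c,n,round(r["confidence"],2),np.array(r["uv"]),atz(im,r["uv"],z))
cv2.imwrite("pics/a.png",np.hstack([cv2.resize(ims[c]["color"][...,::-1],(400,300)) for c in ims]))
save(ims["scene"],"s.png")
E
```

```text
scene table_axis 0.95 [275.2 222.8] [558.4   5.9  40. ]
scene handle 0.64 [276.5 188.4] [480.9 -61.7  70. ]
scene socket_a 0.86 [241.3 213.4] [618.3 -57.2  73. ]
scene socket_a 0.57 [308.5 217.8] [512.   76.4  73. ]
scene holder_a_mid 0.47 [237.2 207.5] [620.  -69.8  86.5]
scene slot 0.69 [387.1 277.3] [518.9 314.2  50. ]
scene slot 0.59 [403.6 259.6] [446.7 313.6  50. ]
scene spare_mid 0.56 [403. 257.] [452.5 312.4  63. ]
scene bench_block 0.62 [337.5 338. ] [692.4 311.7   0. ]
side table_axis 0.81 [251.8 179.4] [561.1   4.9  40. ]
side handle 0.65 [224.7 190.6] [481.1 -60.   70. ]
side handle 0.44 [216.2 111.2] [469.1 314.1  70. ]
side socket_a 0.66 [232.1 155.3] [509.5  78.2  73. ]
side socket_a 0.56 [274.2 187.6] [615.3 -64.7  73. ]
side holder_a_mid 0.43 [276.6 184. ] [621.1 -64.7  86.5]
side slot 0.62 [231.4 115.5] [520.2 312.6  50. ]
side spare_mid 0.41 [214.1 111.8] [461.5 321.6  63. ]
side bench_block 0.64 [251.8 178.6] [565.4  47.8   0. ]
side tin 0.74 [251.7 181.6] [563.8  35.    0. ]
side tin 0.57 [210.1 278.9] [ 432.2 -281.4    0. ]
```

View pics/s.png

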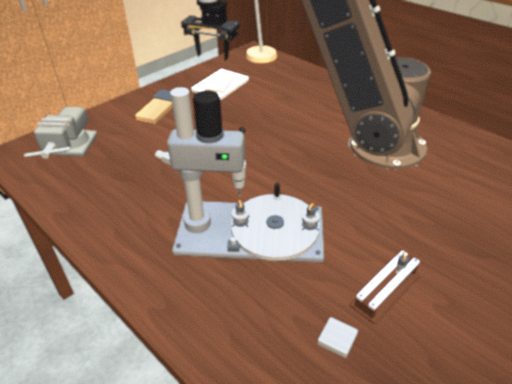

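View pics/a.png

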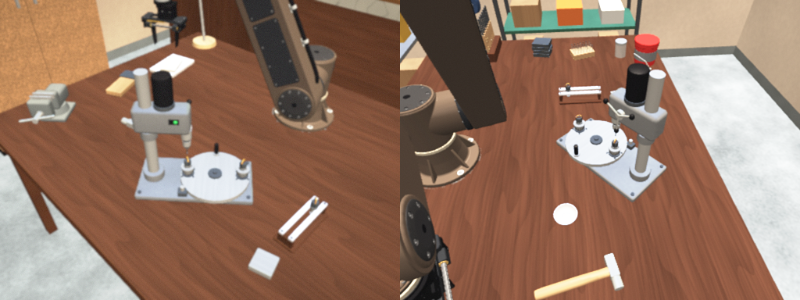

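The pictures show the column at about (193,160) in the scene view, the table at (276,222), the handle at (277,188), A under the bit at (240,214), B at (310,217) and the rack at (388,282) with the spare near (403,257). In the side view the tin lies at about (565,214) and the hammer at (580,275). The network marks agree with this.

```bash
cat >> h.py <<'E'
from scipy.spatial.transform import Rotation as Ro
def toolR(s=None): s=s or state(); return Ro.from_euler('xyz',s["tcp_rot"]).as_matrix()
def to_tool(p,s=None):
    s=s or state(); return toolR(s).T@(np.array(p)-s["eef_pos"])
E
python3 - <<'E'
from h import *
np.set_printoptions(precision=3,suppress=True)
s=state();print(s["eef_pos"],s["tcp_rot"],s["joints"],s["opening"]);print(toolR())
print(to_tool([470,-75,215]))
im=imaging.read_camera("wrist");T=np.array(im["camera_from_world"]);c=-T[:3,:3].T@T[:3,3];print("cam in tool",to_tool(c), (toolR().T@T[:3,:3].T@[0,0,-1]))
E
```

```text
[ 250.741 -572.502  214.644] [3.142 0.    0.413] [-1.264  0.491  1.559 -0.     1.092 -0.106] 1.003360872981393
[[ 0.916  0.401  0.   ]
 [ 0.401 -0.916 -0.   ]
 [-0.     0.    -1.   ]]
[ 400.416 -367.764   -0.379]
cam in tool [  64.203   -0.439 -169.422] [-0.234 -0.     0.972]
```

step_arm([
  {"slide": [0.042,-0.038,0],"roll": -0.17},
  {"slide": [0.084,-0.076,0],"roll": -0.34},
  {"slide": [0.126,-0.114,0],"roll": -0.51},
  {"slide": [0.168,-0.152,0],"roll": -0.68},
  {"slide": [0.21,-0.19,0],"roll": -0.85},
])

```text
t: 1.68
eef_pos: [367.4, -312.6, 214.8]
tcp_rot: [3.141, 0.0, 1.268]
ft_force: [0.7, -0.3, 0.3]
opening: 0.997
grip_force: 0.0
```

```bash
python3 - <<'E'
from h import *
np.set_printoptions(precision=3,suppress=True)
s=state();print(s["eef_pos"],s["tcp_rot"],s["joints"])
print(to_tool([475,-66,205]))
E
```

```text
[ 367.404 -312.611  214.831] [3.141 0.    1.268] [-0.842  0.289  1.898  0.     0.955 -0.539]
[267.476  29.182   9.763]
```

step_arm([
  {"slide": [0.045,0.005,0],"roll": -0.18},
  {"slide": [0.09,0.01,0],"roll": -0.36},
  {"slide": [0.135,0.015,0],"roll": -0.54},
  {"slide": [0.18,0.02,0],"roll": -0.72},
  {"slide": [0.225,0.025,0],"roll": -0.9},
])

```text
t: 2.3
eef_pos: [459.5, -106.0, 214.8]
tcp_rot: [3.141, 0.001, 2.169]
ft_force: [0.8, -0.5, -0.8]
opening: 0.998
grip_force: 0.0
```

step_arm([
  {"slide": [0,0,0],"roll": -0.18},
  {"slide": [0,0,0],"roll": -0.36},
  {"slide": [0,0,0],"roll": -0.54},
  {"slide": [0,0,0],"roll": -0.72},
  {"slide": [0,0,0],"roll": -0.9},
])

```text
t: 2.92
eef_pos: [458.9, -107.4, 214.7]
tcp_rot: [-3.141, 0.0, 3.069]
ft_force: [-0.7, 0.3, -0.1]
opening: 0.998
grip_force: 0.0
```

step_arm([
  {"slide": [0,0,0],"roll": -0.18},
  {"slide": [0,0,0],"roll": -0.36},
  {"slide": [0,0,0],"roll": -0.54},
  {"slide": [0,0,0],"roll": -0.72},
  {"slide": [0,0,0],"roll": -0.77},
])

```text
t: 3.55
eef_pos: [459.0, -107.4, 214.7]
tcp_rot: [-3.141, 0.0, -2.447]
ft_force: [-0.4, 0.3, 0.8]
opening: 1.002
grip_force: 0.0
```

```bash
python3 - <<'E'
from h import *
np.set_printoptions(precision=3,suppress=True)
s=state();print(s["eef_pos"],s["tcp_rot"],s["joints"])
im=imaging.read_camera("wrist");save(im,"w1.png")
for n in("handle","table_axis","socket_a"):
    for r in mark_of("wrist",n)[:2]: p=atz(im,r["uv"],Z[n]);print(n,round(r["confidence"],2),np.array(r["uv"]),p,to_tool(p))
E
```

```text
[ 458.952 -107.398  214.733] [-3.141  0.    -2.447] [-0.37   0.273  1.922 -0.     0.946 -2.636]
handle 0.66 [281.2 217.3] [477.872 -58.383  70.   ] [-45.822  25.717 144.712]
table_axis 0.67 [278.2 278.8] [555.785   6.31   40.   ] [-147.07    26.062  174.71 ]
socket_a 0.56 [352.2 293.5] [496.884  77.662  73.   ] [-147.036  118.621  141.667]
```

View pics/w1.png

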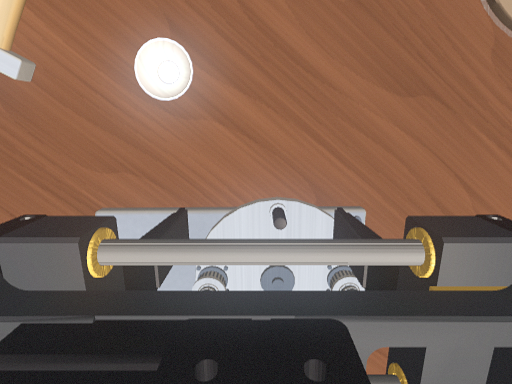

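The wrist view shows the handle at (279,217), the axis hub at (278,278), A at (210,280) and B at (343,280). I'll move over the handle and go down.

step_arm([
  {"slide": [-0.046,0.025,0],"roll": 0},
  {"slide": [-0.046,0.025,0.05],"roll": 0},
  {"slide": [-0.046,0.025,0.1],"roll": 0},
  {"slide": [-0.046,0.025,0.14],"roll": 0},
  {"slide": [-0.046,0.025,0.161],"roll": 0},
])

```text
t: 4.38
eef_pos: [477.8, -58.6, 51.8]
tcp_rot: [3.14, -0.001, -2.452]
ft_force: [-0.1, -0.8, 0.6]
opening: 1.0
grip_force: 0.0
```

step_arm([
  {"slide": [0,0,0],"roll": 0},
  {"slide": [0,0,0],"roll": 0},
  {"slide": [0,0,0],"roll": 0},
  {"slide": [0,0,0],"roll": 0},
  {"slide": [0,0,0],"roll": 0},
], fingers=0.22)

```text
t: 5.0
eef_pos: [478.6, -58.9, 54.0]
tcp_rot: [-3.141, 0.0, -2.45]
ft_force: [0.2, 0.6, -0.6]
opening: 0.532
grip_force: 0.0
```

```bash
python3 - <<'E'
from h import *
np.set_printoptions(precision=3,suppress=True)
s=state();print(s["eef_pos"],s["joints"],s["opening"],s["ft_force"])
im=imaging.read_camera("scene");cv2.imwrite("pics/c1.png",cv2.resize(im["color"][150:270,180:340,::-1],(800,600)))
E
```

```text
[478.61  -58.861  54.031] [-0.259  0.54   2.058 -0.     0.543 -2.521] 0.5324106137670566 [ 0.174  0.595 -0.57 ]
```

View pics/c1.png

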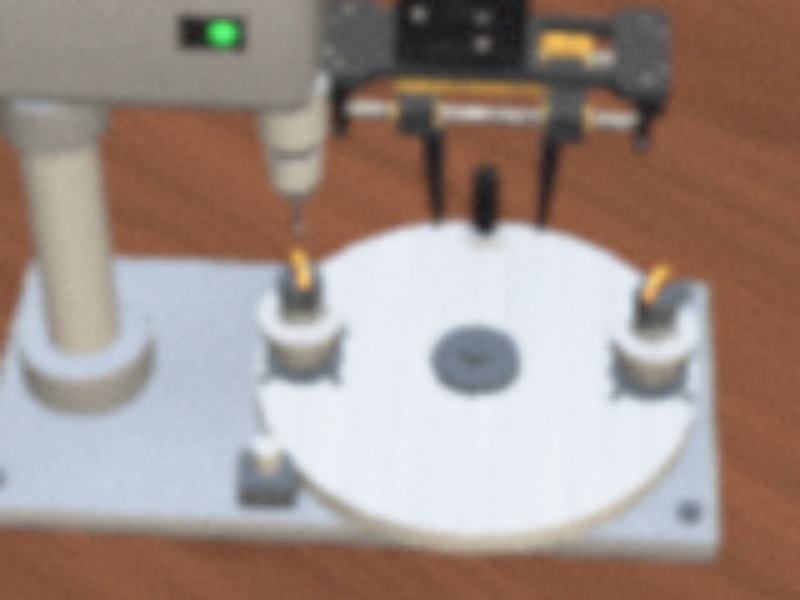

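The handle at crop (485,200) stands between the fingers at (435,200) and (545,200), but they haven't finished closing.

step_arm([
  {"slide": [0,0,0],"roll": 0},
  {"slide": [0,0,0],"roll": 0},
  {"slide": [0,0,0],"roll": 0},
  {"slide": [0,0,0],"roll": 0},
], fingers=0.22)

```text
t: 5.55
eef_pos: [478.6, -59.0, 53.6]
tcp_rot: [-3.141, 0.0, -2.45]
ft_force: [0.3, -1.5, -1.0]
opening: 0.22
grip_force: 0.9
```

step_arm([
  {"slide": [-0.0006,0.011,0],"roll": 0.11},
  {"slide": [-0.0024,0.0218,0],"roll": 0.22},
  {"slide": [-0.0054,0.0324,0],"roll": 0.33},
  {"slide": [-0.0095,0.0426,0],"roll": 0.44},
  {"slide": [-0.0147,0.0523,0],"roll": 0.55},
])

```text
t: 6.18
eef_pos: [456.6, -9.0, 53.7]
tcp_rot: [-3.141, 0.001, -3.004]
ft_force: [1.0, -2.9, -1.6]
opening: 0.221
grip_force: 1.1
```

step_arm([
  {"slide": [-0.0006,0.011,0],"roll": 0.11},
  {"slide": [-0.0024,0.0218,0],"roll": 0.22},
  {"slide": [-0.0054,0.0324,0],"roll": 0.33},
  {"slide": [-0.0095,0.0426,0],"roll": 0.44},
  {"slide": [-0.0147,0.0523,0],"roll": 0.55},
])

```text
t: 6.8
eef_pos: [463.5, 44.9, 53.6]
tcp_rot: [-3.141, -0.0, 2.729]
ft_force: [0.4, -2.7, 1.1]
opening: 0.222
grip_force: 1.1
```

```bash
python3 - <<'E'
from h import *
np.set_printoptions(precision=3,suppress=True)
s=state();print(s["eef_pos"],s["tcp_rot"],s["joints"],s["ft_force"])
im=imaging.read_camera("scene")
for n in("handle","socket_a"):
    for r in mark_of("scene",n)[:2]: p=atz(im,r["uv"],Z[n]);print(n,round(r["confidence"],2),np.array(r["uv"]),p,to_tool(p))
E
```

```text
[463.522  44.937  53.643] [-3.141 -0.     2.729] [-0.045  0.527  2.097 -0.001  0.518 -1.203] [ 0.401 -2.708  1.136]
handle 0.56 [307.9 199.9] [457.95   30.003  70.   ] [ -0.658 -16.339 -16.366]
socket_a 0.7 [261.7 195.1] [531.236 -69.076  73.   ] [-107.104  -78.082  -19.382]
socket_a 0.57 [292.4 237.8] [592.273  92.731  73.   ] [-99.254  94.676 -19.369]
```

The table follows the tool, so I'll carry on round.

step_arm([
  {"slide": [-0.0006,0.011,0],"roll": 0.11},
  {"slide": [-0.0024,0.0218,0],"roll": 0.22},
  {"slide": [-0.0054,0.0324,0],"roll": 0.33},
  {"slide": [-0.0095,0.0426,0],"roll": 0.44},
  {"slide": [-0.0147,0.0523,0],"roll": 0.55},
])

```text
t: 7.58
eef_pos: [497.4, 86.6, 53.5]
tcp_rot: [-3.14, -0.001, 2.182]
ft_force: [-2.6, -1.5, 1.6]
opening: 0.223
grip_force: 1.2
```

step_arm([
  {"slide": [-0.0006,0.011,0],"roll": 0.11},
  {"slide": [-0.0024,0.0218,0],"roll": 0.22},
  {"slide": [-0.0054,0.0324,0],"roll": 0.33},
  {"slide": [-0.0095,0.0426,0],"roll": 0.44},
  {"slide": [-0.0147,0.0523,0],"roll": 0.55},
])

```text
t: 8.2
eef_pos: [548.7, 104.5, 53.5]
tcp_rot: [-3.14, 0.0, 1.632]
ft_force: [-2.6, 0.6, 2.3]
opening: 0.22
grip_force: 1.2
```

step_arm([
  {"slide": [-0.0006,0.011,0],"roll": 0.11},
  {"slide": [-0.0024,0.0218,0],"roll": 0.22},
  {"slide": [-0.0054,0.0324,0],"roll": 0.33},
  {"slide": [-0.0095,0.0426,0],"roll": 0.44},
  {"slide": [-0.0147,0.0523,0],"roll": 0.55},
])

```text
t: 8.82
eef_pos: [602.0, 93.1, 53.5]
tcp_rot: [-3.14, 0.0, 1.082]
ft_force: [-1.6, 1.4, 1.0]
opening: 0.222
grip_force: 1.2
```

step_arm([
  {"slide": [-0.0006,0.011,0],"roll": 0.11},
  {"slide": [-0.0024,0.0218,0],"roll": 0.22},
  {"slide": [-0.0054,0.0324,0],"roll": 0.33},
])

```text
t: 9.2
eef_pos: [627.7, 73.3, 53.4]
tcp_rot: [-3.14, 0.001, 0.752]
ft_force: [-8.1, 10.7, 6.7]
opening: 0.221
grip_force: 6.3
```

```bash
python3 - <<'E'
from h import *
np.set_printoptions(precision=3,suppress=True)
s=state();print(s["eef_pos"],s["tcp_rot"],s["joints"],s["ft_force"])
for c in ("scene","side"):
  im=imaging.read_camera(c)
  for n in("handle","socket_a","holder_a_mid"):
    for r in mark_of(c,n)[:2]: p=atz(im,r["uv"],Z[n]);print(c,n,round(r["confidence"],2),np.array(r["uv"]),p)
E
```

```text
[627.725  73.284  53.413] [-3.14   0.001  0.752] [0.011 0.689 1.68  0.001 0.775 0.83 ] [-8.087 10.749  6.687]
scene handle 0.82 [275.2 239.8] [623.69   65.544  70.   ]
scene socket_a 0.97 [240.5 215.4] [624.843 -53.362  73.   ]
scene socket_a 0.71 [313.6 214.9] [494.841  78.999  73.   ]
scene holder_a_mid 0.18 [389.5 278.3] [547.353 330.409  86.5  ]
side handle 0.82 [270.8 154.3] [625.081  74.997  70.   ]
side socket_a 0.85 [228.  156.6] [497.126  73.592  73.   ]
side socket_a 0.65 [276.6 185.7] [622.801 -58.222  73.   ]
side holder_a_mid 0.6 [230.7 154.3] [505.342  67.629  86.5  ]
```

step_arm([
  {"slide": [-0.0002,0.004,0],"roll": 0.04},
  {"slide": [-0.0005,0.008,0],"roll": 0.08},
  {"slide": [-0.0005,0.008,0],"roll": 0.08},
])

```text
t: 9.98
eef_pos: [633.6, 67.2, 53.7]
tcp_rot: [3.141, -0.0, 0.672]
ft_force: [1.0, -0.4, -0.0]
opening: 0.217
grip_force: 0.0
```

```bash
python3 - <<'E'
from h import *
np.set_printoptions(precision=3,suppress=True)
s=state();print(s["eef_pos"],s["tcp_rot"],toolR().T@s["ft_force"])
E
```

```text
[633.615  67.173  53.654] [ 3.141 -0.     0.672] [0.542 0.991 0.023]
```

It snapped home and the force dropped to zero. I'll lift off and go to look at station A, expected at about (499, 74).

step_arm([
  {"slide": [0,0,-0.05],"roll": 0},
  {"slide": [0,0,-0.11],"roll": 0},
  {"slide": [-0.03,-0.04,-0.116],"roll": 0},
  {"slide": [-0.06,-0.085,-0.116],"roll": 0},
  {"slide": [-0.06,-0.089,-0.116],"roll": 0},
], fingers=0.3)

```text
t: 10.6
eef_pos: [528.3, 100.3, 170.3]
tcp_rot: [-3.141, 0.001, 0.674]
ft_force: [0.7, 0.3, 0.3]
opening: 0.295
grip_force: 0.0
```

```bash
python3 - <<'E'
from h import *
np.set_printoptions(precision=3,suppress=True)
s=state();print(s["eef_pos"],s["tcp_rot"],s["opening"])
print("pred",to_tool([499.3,73.9,72]))
im=imaging.read_camera("wrist");save(im,"w2.png");Z["handle"]=70
for n in("socket_a","holder_a_mid","handle","table_axis"):
    for r in mark_of("wrist",n)[:2]: p=atz(im,r["uv"],Z[n]);print(n,round(r["confidence"],2),np.array(r["uv"]),p,to_tool(p))
for c in ("scene","side"):
  im=imaging.read_camera(c)
  for n in("handle","socket_a","slot","spare_mid"):
    for r in mark_of(c,n)[:2]: p=atz(im,r["uv"],Z[n]);print(c,n,round(r["confidence"],2),np.array(r["uv"]),p)
E
```

```text
[528.314 100.291 170.252] [-3.141  0.001  0.674] 0.2953668186606489
pred [-39.086   2.533  98.273]
socket_a 0.77 [441.7 219.3] [617.738 -64.033  73.   ] [-34.815 181.884  97.293]
socket_a 0.7 [266.7 223.6] [502.449  72.537  73.   ] [-39.713   3.225  97.134]
holder_a_mid 0.79 [265.7 230.6] [500.012  72.194  86.5  ] [-42.085   1.413  83.408]
handle 0.86 [356.5 123.7] [633.404  68.534  70.   ] [59.933 87.14  99.78 ]
table_axis 0.6 [343.3 212.3] [558.299   4.458  40.   ] [-38.592  90.414 129.527]
scene handle 0.92 [270.4 241.3] [635.269  60.598  70.   ]
scene socket_a 0.86 [309.3 216.1] [505.807  73.948  73.   ]
scene socket_a 0.73 [240.7 213. ] [618.343 -59.382  73.   ]
scene slot 0.73 [388.9 278.8] [519.772 319.447  50.   ]
scene spare_mid 0.66 [403.4 256.6] [450.74  312.442  63.   ]
side handle 0.96 [274.9 154.7] [637.031  72.027  70.   ]
side handle 0.28 [275.4 182.4] [621.919 -42.58   70.   ]
side socket_a 0.96 [226.  158.9] [490.754  64.018  73.   ]
side socket_a 0.6 [274.2 185.8] [616.234 -57.964  73.   ]
side slot 0.96 [231.3 114.2] [520.339 320.41   50.   ]
side spare_mid 0.66 [214.2 113. ] [461.701 314.376  63.   ]
```

View pics/w2.png

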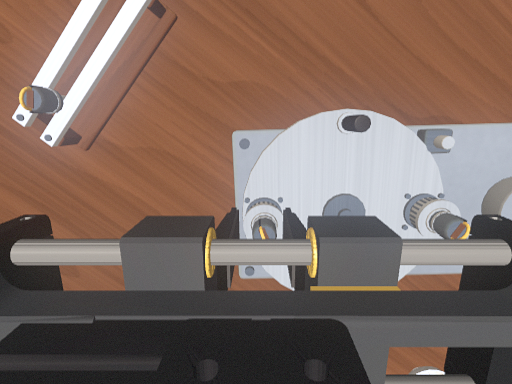

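The wrist view shows A at (265,220) between the fingers, the hub at (344,212), B at (435,215) and the handle at (355,124), so the table is home. I'll go over A and partly down.

step_arm([
  {"slide": [-0.02,0.002,0],"roll": 0},
  {"slide": [-0.04,0.0023,0],"roll": 0},
  {"slide": [-0.04,0.0023,0.025],"roll": 0},
  {"slide": [-0.04,0.0023,0.05],"roll": 0},
  {"slide": [-0.04,0.0023,0.05],"roll": 0},
], fingers=0.34)

```text
t: 11.98
eef_pos: [500.5, 72.7, 118.6]
tcp_rot: [-3.14, 0.002, 0.673]
ft_force: [-0.2, -0.2, -0.2]
opening: 0.342
grip_force: 0.0
```

```bash
python3 - <<'E'
from h import *
np.set_printoptions(precision=3,suppress=True)
s=state();print(s["eef_pos"],s["tcp_rot"],s["opening"],s["ft_force"])
im=imaging.read_camera("wrist");cv2.imwrite("pics/w3.png",cv2.resize(im["color"][150:350,130:400,::-1],(800,592)))
for n in("socket_a","holder_a_mid"):
    for r in mark_of("wrist",n)[:2]: p=atz(im,r["uv"],Z[n]);print(n,round(r["confidence"],2),np.array(r["uv"]),p,to_tool(p))
E
```

```text
[500.524  72.716 118.595] [-3.14   0.002  0.673] 0.3423245336102118 [-0.185 -0.152 -0.232]
socket_a 0.57 [482.6 197. ] [615.565 -63.437  73.   ] [  4.273 177.618  47.187]
holder_a_mid 0.76 [257.1 208.3] [498.19   75.251  86.5  ] [-1.241 -4.078 33.938]
holder_a_mid 0.23 [381.7  69. ] [628.636  70.712  86.5  ] [97.939 80.775 34.079]
```

View pics/w3.png

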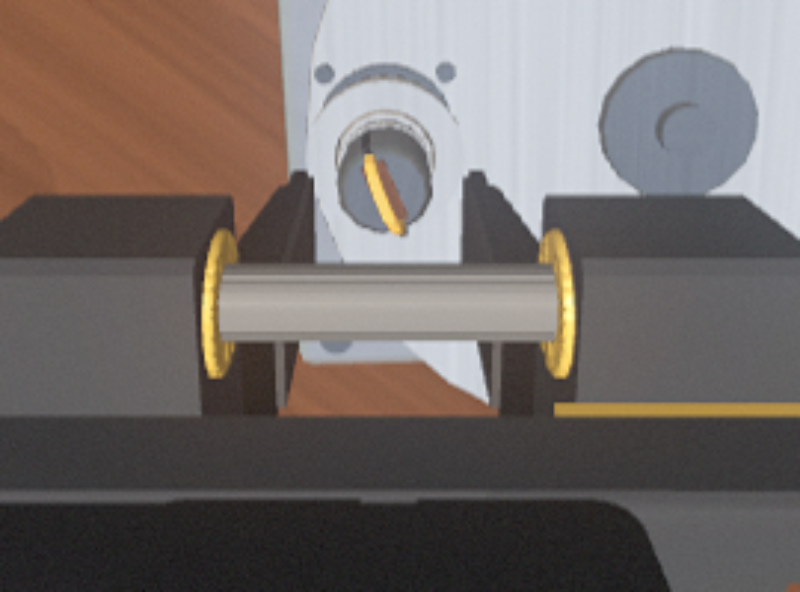

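Body A is at crop (385,183) and the tip midpoint at about (389,178), so it sits about 1 mm to the left. I'll correct by -0.8 mm in y and go down to just above the collar.

step_arm([
  {"slide": [0,-0.0008,0],"roll": 0},
  {"slide": [0,-0.0008,0.02],"roll": 0},
  {"slide": [0,-0.0008,0.035],"roll": 0},
  {"slide": [0,-0.0008,0.044],"roll": 0},
  {"slide": [0,-0.0008,0.044],"roll": 0},
])

```text
t: 12.75
eef_pos: [500.5, 73.4, 75.2]
tcp_rot: [-3.141, 0.001, 0.673]
ft_force: [-0.4, 0.2, 1.1]
opening: 0.34
grip_force: 0.0
```

step_arm([
  {"slide": [0,0,0.003],"roll": 0},
  {"slide": [0,0,0.006],"roll": 0},
  {"slide": [0,0,0.006],"roll": 0},
])

```text
t: 13.12
eef_pos: [501.0, 73.4, 69.9]
tcp_rot: [3.141, -0.001, 0.673]
ft_force: [0.7, 0.0, 3.3]
opening: 0.341
grip_force: 1.9
```

step_arm([
  {"slide": [0,0,0.0025],"roll": 0},
  {"slide": [0,0,0.0045],"roll": 0},
  {"slide": [0,0,0.0045],"roll": 0},
  {"slide": [0,0,0.0045],"roll": 0},
])

```text
t: 13.62
eef_pos: [501.1, 73.4, 66.2]
tcp_rot: [3.141, -0.001, 0.673]
ft_force: [-3.0, 0.8, 15.7]
opening: 0.34
grip_force: 7.8
```

```bash
python3 - <<'E'
from h import *
np.set_printoptions(precision=3,suppress=True)
s=state();print(s["eef_pos"],s["ft_force"])
im=imaging.read_camera("wrist");cv2.imwrite("pics/w4.png",cv2.resize(im["color"][150:350,130:400,::-1],(800,592)))
E
```

```text
[501.086  73.43   66.16 ] [-2.988  0.772 15.71 ]
```

The force is well above the spring's 8 N at the expected depth, so the collar is fully in. I'll raise to grip height and close on the body.

step_arm([
  {"slide": [0,0,-0.004],"roll": 0},
  {"slide": [0,0,-0.013],"roll": 0},
  {"slide": [0,0,-0.021],"roll": 0},
  {"slide": [0,0,-0.021],"roll": 0},
])

```text
t: 14.18
eef_pos: [500.9, 73.4, 86.7]
tcp_rot: [3.141, -0.001, 0.673]
ft_force: [0.2, -0.6, -1.1]
opening: 0.343
grip_force: 0.0
```

```bash
python3 - <<'E'
from h import *
np.set_printoptions(precision=3,suppress=True)
s=state();print(s["eef_pos"],s["ft_force"])
im=imaging.read_camera("wrist");cv2.imwrite("pics/w5.png",cv2.resize(im["color"][150:350,130:400,::-1],(800,592)))
for c in ("scene","side"):
  im=imaging.read_camera(c)
  for r in mark_of(c,"holder_a_mid")[:3]: print(c,round(r["confidence"],2),np.array(r["uv"]),proj(im,[500.5,73.4,96.5]),proj(im,[500.5,73.4,86.5]))
E
```

```text
[500.896  73.401  86.689] [ 0.226 -0.557 -1.129]
scene 0.66 [311.  207.8] [311.117 208.153] [310.838 211.069]
side 0.51 [227.  150.1] [228.779 150.501] [228.936 153.108]
```

View pics/w5.png

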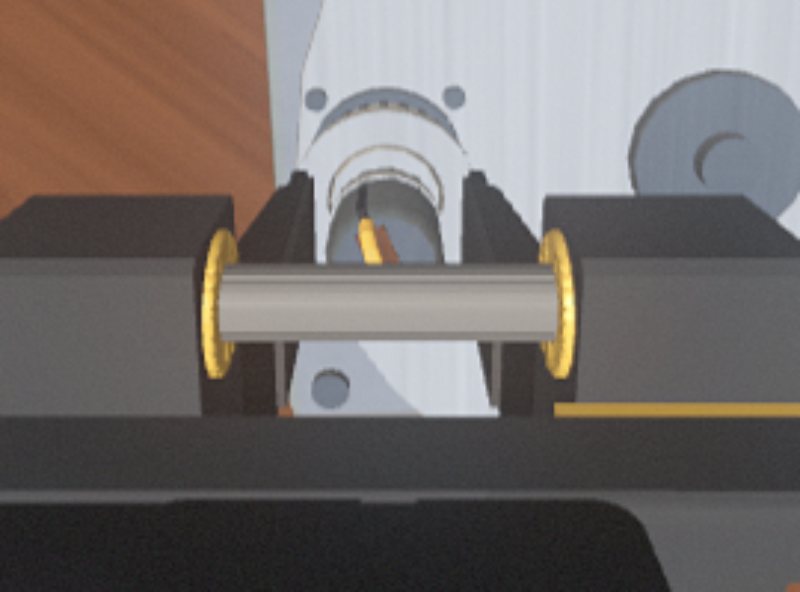

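The holder has popped up: the body at crop (385,230) is centred between the fingers and the scene mark matches z = 96.5. Next I'll grip it and lift.

step_arm([
  {"slide": [0,0,0],"roll": 0},
  {"slide": [0,0,0],"roll": 0},
  {"slide": [0,0,0],"roll": 0},
  {"slide": [0,0,0],"roll": 0},
], fingers=0)

```text
t: 14.92
eef_pos: [500.7, 73.4, 86.0]
tcp_rot: [3.142, 0.0, 0.673]
ft_force: [0.3, 0.1, -1.1]
opening: 0.247
grip_force: 30.0
```

step_arm([
  {"slide": [0,0,-0.01],"roll": 0},
  {"slide": [0,0,-0.03],"roll": 0},
  {"slide": [0,0,-0.06],"roll": 0},
  {"slide": [0,0,-0.085],"roll": 0},
  {"slide": [0,0,-0.085],"roll": 0},
])

```text
t: 15.55
eef_pos: [501.4, 73.4, 173.0]
tcp_rot: [3.139, -0.003, 0.673]
ft_force: [0.1, -0.5, -1.3]
opening: 0.248
grip_force: 30.0
```

```bash
python3 - <<'E'
from h import *
np.set_printoptions(precision=3,suppress=True)
s=state();print(s["eef_pos"],s["tcp_rot"],s["opening"],s["joints"],s["grip_force"])
im=imaging.read_camera("scene")
# rail tops from depth at z~50 near the rack, in scene and side
for c in ("scene","side"):
  im=imaging.read_camera(c);d=im["z_map"];K=np.array(im["intrinsics"]);T=np.array(im["camera_from_world"])
  v,u=np.mgrid[:384,:512]; P=np.stack([(u-K[0,2])/K[0,0]*d,-(v-K[1,2])/K[1,1]*d,-d],-1)
  W=(P-T[:3,3])@T[:3,:3]
  m=(d>0)&(abs(W[...,0]-520)<130)&(abs(W[...,1]-317)<60)&(abs(W[...,2]-50)<5)
  q=W[m];print(c,len(q)); r=cv2.minAreaRect(q[:,:2].astype(np.float32));print(r,q.mean(0))
  for n in("slot","spare_mid"):
    for r in mark_of(c,n)[:2]: print(c,n,round(r["confidence"],2),atz(im,r["uv"],Z[n]))
E
```

```text
[501.395  73.449 172.977] [ 3.139 -0.003  0.673] 0.2477683675727499 [ 0.015  0.375  1.896 -0.     0.867  0.913] 29.984180331230164
scene 855
((516.0573120117188, 316.2176818847656), (47.5512809753418, 187.17520141601562), 88.75779724121094) [525.086 317.526  49.408]
scene slot 0.55 [514.33  315.262  50.   ]
scene spare_mid 0.54 [461.259 316.854  63.   ]
side 108
((516.4928588867188, 314.838134765625), (51.294715881347656, 184.42950439453125), 86.88351440429688) [476.76  308.674  49.799]
side slot 0.83 [514.087 302.004  50.   ]
side spare_mid 0.52 [456.943 331.625  63.   ]
side spare_mid 0.21 [640.559  75.14   63.   ]
```

step_arm([
  {"slide": [0.045,-0.033,0],"roll": 0},
  {"slide": [0.09,-0.066,0],"roll": 0},
  {"slide": [0.135,-0.099,0],"roll": 0},
  {"slide": [0.18,-0.131,0],"roll": 0},
  {"slide": [0.226,-0.163,0],"roll": 0},
])

```text
t: 16.52
eef_pos: [576.0, 343.5, 170.4]
tcp_rot: [-3.142, 0.001, 0.673]
ft_force: [0.5, -0.2, -1.0]
opening: 0.243
grip_force: 30.0
```

step_arm([
  {"slide": [0,0,0],"roll": 0},
  {"slide": [0,0,0],"roll": 0},
])

```text
t: 16.77
eef_pos: [575.4, 341.3, 170.2]
tcp_rot: [-3.141, 0.002, 0.673]
ft_force: [-0.5, -0.6, -1.3]
opening: 0.244
grip_force: 30.0
```

```bash
python3 - <<'E'
from h import *
np.set_printoptions(precision=3,suppress=True)
s=state();print(s["eef_pos"],s["tcp_rot"],s["opening"])
im=imaging.read_camera("wrist");save(im,"w6.png")
for n in("slot","spare_mid"):
    for r in mark_of("wrist",n)[:2]: p=atz(im,r["uv"],Z[n]);print(n,round(r["confidence"],2),np.array(r["uv"]),p,to_tool(p))
E
```

```text
[575.383 341.348 170.19 ] [-3.141  0.002  0.673] 0.24375192779568455
```

View pics/w6.png

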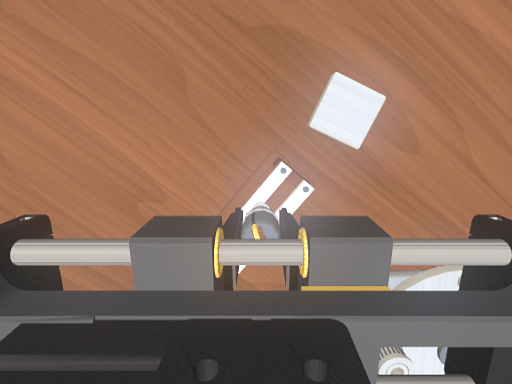

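The wrist view shows the rack's +x end with rail screws at (284,170) and (306,188), the held holder at (262,225) and the block at (347,110). I'll measure the rails from the bright pixels projected to z = 50.

```bash
python3 - <<'E'
from h import *
np.set_printoptions(precision=1,suppress=True)
im=imaging.read_camera("wrist");g=im["color"].min(2)
m=np.zeros((384,512),np.uint8); m[155:206,230:320]=(g[155:206,230:320]>150)
n,l,st,_=cv2.connectedComponentsWithStats(m)
for i in range(1,n):
    if st[i,4]<60: continue
    v,u=np.nonzero(l==i); P=np.array([atz(im,(a,b),50)for a,b in zip(u,v)])
    print(st[i],cv2.minAreaRect(P[:,:2].astype(np.float32)), P[:,0].max())
    for x0 in range(560,605,6):
        k=abs(P[:,0]-x0)<3
        if k.sum()>5: print(x0,P[k,1].min(),P[k,1].max(),P[k,1].mean())
s=state();print(s["eef_pos"])
E
```

```text
[243 161  48  45 793] ((575.6006469726562, 330.7644348144531), (63.295936584472656, 21.12411880493164), 0.5087741017341614) 607.1905937435035
560 320.06591965471716 341.2087938728419 331.70504325579384
566 324.92596889093033 341.05158404985036 332.873547527685
572 324.78237382822397 340.9588004381427 332.96163444391186
578 324.6319258697827 340.8669807913837 332.72631732242604
584 324.76672985197627 340.71183450361013 332.7053680286702
590 324.4833062261787 340.24800181368926 332.50075348229944
596 324.4770878276813 340.31410423482833 332.4276678577571
602 324.3364817708749 340.22676778329236 332.2906040034248
[279 179  35  27 451] ((587.576904296875, 301.1280212402344), (17.256864547729492, 38.44853210449219), 89.06967163085938) 606.7508272108681
572 302.0117878127981 309.61813225956837 306.75104759730624
578 294.27419583092995 309.95164347033176 303.34461837443376
584 293.06488775810556 309.42988751774027 301.32504730033395
590 292.6016640280476 309.7617218362466 301.1436688202432
596 292.37127321475504 309.5744425204813 300.99757893343195
602 292.5333991012218 309.0612277674959 300.83733330938406
[576.  340.6 171.3]
```

```bash
python3 - <<'E'
from h import *
np.set_printoptions(precision=2,suppress=True)
im=imaging.read_camera("wrist");s=state();p=np.array(s["eef_pos"])
print(p,s["tcp_rot"],"tip",proj(im,p),"mid",proj(im,p+[0,0,9]))
for r in mark_of("wrist","holder_a_mid")[:3]: print(r)
# finger inner edges in rows just near the tips
g=im["color"].min(2).astype(int)
for v in(211,214,217): print(v,g[v,228:300])
q=p.copy();print("goal",to_tool([540,317.7,p[2]]))
E
```

```text
[576.02 340.77 171.39] [ 3.14 -0.    0.67] tip [261.58 222.98] mid [261.63 228.18]
{'uv': [260.9, 234.1], 'confidence': 0.66}
211 [105 103 104 105 104 109 104  88  88  90  92  88  93  95  76 255 255 255
 255 255 255 201 161 204 206 181 165 162 164 148 130 129 131 130 131 133
 130 141 174 203 208 212 219 186 146 121 180 215 247 255 255 158 104 111
 110 110 108 104  98 255 255 255 255 255 255 198 122 121 123 123 117 121]
214 [104 104  93  81  82  82  86  88  85  88  91  88  96  95  76 255 255 255
 184 215 206 162 130 119 100 101 105 136 137 134 133 135 132 134 134 135
 134 135 134 132 128 130 127 125 134 196 208 243 255 255 255 163 107 114
 108 107 108 110 105 106 103 101  99 103 119 122 122 121 122 123 120 122]
217 [ 88  80  82  80  87  80  87  87  85  91  88  95  99  89  80 255 239 177
 123 125 124 133 132 113  99 100 113 136 136 134 134 136 136 134 132 133
 134 135 133 132 128 132 130 128 126 124 117 168 232 213 255 159 104 112
 112 106 110 106 106 103 105 105 101 103 101 112 122 124 122 120 120 118]
goal [-42.65  -4.25   0.  ]
```

step_arm([
  {"slide": [-0.022,-0.002,0],"roll": 0},
  {"slide": [-0.0426,-0.0042,0],"roll": 0},
  {"slide": [-0.0426,-0.0042,0.04],"roll": 0},
  {"slide": [-0.0426,-0.0042,0.078],"roll": 0},
  {"slide": [-0.0426,-0.0042,0.078],"roll": 0},
])

```text
t: 17.7
eef_pos: [538.9, 317.5, 91.2]
tcp_rot: [-3.141, 0.004, 0.672]
ft_force: [-1.1, -0.5, -0.4]
opening: 0.249
grip_force: 30.0
```

```bash
python3 - <<'E'
from h import *
np.set_printoptions(precision=2,suppress=True)
s=state();print(s["eef_pos"],s["ft_force"],to_tool([540,317.7,80]))
im=imaging.read_camera("side");a=cv2.resize(im["color"][85:135,195:260,::-1],(400,308),interpolation=cv2.INTER_CUBIC)
im=imaging.read_camera("scene");b=cv2.resize(im["color"][235:320,345:430,::-1],(308,308),interpolation=cv2.INTER_CUBIC)
cv2.imwrite("pics/p1.png",np.hstack([a,b]))
E
```

```text
[538.93 317.54  91.2 ] [-1.14 -0.52 -0.42] [ 0.99  0.55 11.19]
```

View pics/p1.png

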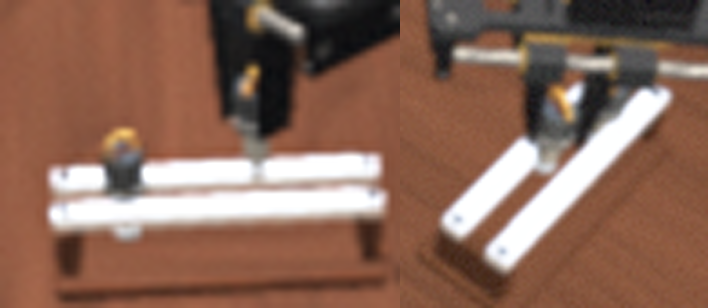

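The shank tip is at (258,172) in the left crop and (547,165) in the right, right over the slot in the free part. I'll go down in stages and watch the force.

step_arm([
  {"slide": [0,0,0.005],"roll": 0},
  {"slide": [0,0,0.01],"roll": 0},
  {"slide": [0,0,0.015],"roll": 0},
  {"slide": [0,0,0.015],"roll": 0},
])

```text
t: 18.3
eef_pos: [539.8, 318.4, 77.7]
tcp_rot: [-3.142, 0.001, 0.673]
ft_force: [0.5, 0.2, -0.3]
opening: 0.245
grip_force: 30.0
```

Shank tip is about 5 mm below the rail tops with no force, so it's in the slot.

step_arm([
  {"slide": [0,0,0.006],"roll": 0},
  {"slide": [0,0,0.013],"roll": 0},
  {"slide": [0,0,0.02],"roll": 0},
  {"slide": [0,0,0.023],"roll": 0},
  {"slide": [0,0,0.023],"roll": 0},
])

```text
t: 18.92
eef_pos: [539.8, 318.4, 54.8]
tcp_rot: [-3.142, 0.001, 0.673]
ft_force: [0.7, 0.3, -0.8]
opening: 0.249
grip_force: 30.0
```

step_arm([
  {"slide": [0,0,0.001],"roll": 0},
  {"slide": [0,0,0.002],"roll": 0},
  {"slide": [0,0,0.002],"roll": 0},
])

```text
t: 19.3
eef_pos: [540.0, 318.5, 53.1]
tcp_rot: [3.141, -0.0, 0.673]
ft_force: [0.3, -0.1, -0.5]
opening: 0.244
grip_force: 30.0
```

step_arm([
  {"slide": [0,0,0],"roll": 0},
  {"slide": [0,0,0],"roll": 0},
  {"slide": [0,0,0],"roll": 0},
  {"slide": [0,0,0],"roll": 0},
  {"slide": [0,0,0],"roll": 0},
], fingers=0.42)

```text
t: 19.92
eef_pos: [540.0, 318.4, 53.1]
tcp_rot: [3.142, -0.0, 0.673]
ft_force: [0.7, 0.7, 0.3]
opening: 0.421
grip_force: 0.0
```

step_arm([
  {"slide": [0,0,-0.015],"roll": 0},
  {"slide": [0,0,-0.045],"roll": 0},
  {"slide": [0,0,-0.09],"roll": 0},
  {"slide": [0,0,-0.14],"roll": 0},
  {"slide": [0,0,-0.14],"roll": 0},
])

```text
t: 20.55
eef_pos: [541.3, 319.1, 198.2]
tcp_rot: [3.14, -0.008, 0.673]
ft_force: [1.1, 0.2, -0.5]
opening: 0.424
grip_force: 0.0
```

```bash
python3 - <<'E'
from h import *
np.set_printoptions(precision=2,suppress=True)
s=state();print(s["eef_pos"],s["ft_force"])
ims={c:imaging.read_camera(c) for c in("side","scene")}
a=cv2.resize(ims["side"]["color"][85:205,190:310,::-1],(400,400),interpolation=cv2.INTER_CUBIC)
b=cv2.resize(ims["scene"]["color"][190:320,215:430,::-1],(400,400),interpolation=cv2.INTER_CUBIC)
cv2.imwrite("pics/p2.png",np.hstack([a,b]))
for c in ims:
  for n in("holder_a_mid","handle","socket_a"):
   for r in mark_of(c,n)[:3]: print(c,n,round(r["confidence"],2),atz(ims[c],r["uv"],63 if n[0:2]=="ho" else Z[n]))
E
```

```text
[541.29 319.12 198.16] [ 1.09  0.19 -0.46]
side holder_a_mid 0.5 [535.72 314.43  63.  ]
side holder_a_mid 0.4 [ 464.43 -497.4    63.  ]
side handle 0.6 [634.69  70.44  70.  ]
side socket_a 0.92 [496.98  59.47  73.  ]
side socket_a 0.89 [618.19 -57.77  73.  ]
scene holder_a_mid 0.7 [533.54 315.54  63.  ]
scene holder_a_mid 0.61 [734.76 330.5   63.  ]
scene handle 0.85 [631.52  68.23  70.  ]
scene socket_a 0.88 [622.55 -55.75  73.  ]
scene socket_a 0.59 [499.62  68.19  73.  ]
```

View pics/p2.png

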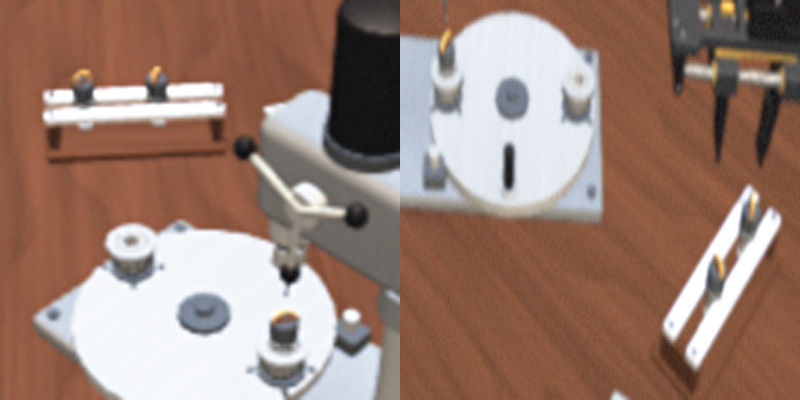

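The picture shows both holders hanging upright in the rack, at left crop (83,85) and (157,82). Socket A is empty at (130,245), B stands under the bit at (285,330), and the gripper is clear.

```bash
python3 -c "
from h import *
print(env.job_done())"
```

```text
the job is handed in; nothing more can be done
None
```

I swung the table to its far stop, freed holder A and hung it upright in the free part of the rack, then handed the job in at about 21 s; the interface gave no verdict, but the last pictures and near-zero forces showed everything where it should be.

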